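Fish the lost bottle opener out from under the riser with the trigger reacher

TASK

The bottle opener has slid deep under the low wooden riser, where a hand cannot get in and the rail across its foot keeps it from being raked out: take the trigger reacher by its handle, squeeze the trigger to close the jaws on the opener, no harder than it takes since the light jaws bend, and keep squeezing until the whole opener is out over that rail. Then lay the opener gently on the floor of the brown tray, beside the sachets and not on them, and leave the reacher lying flat on the bare table, trigger let go and clear of the riser. Do not disturb the cups, jar, shaker, tray and sachets.

Things in the scene. Friction and masses are not known exactly. Their poses are not given: they have to be found in the camera images.
- riser: Low open-fronted shelf of pale wood with a steel rail on top, fixed, 260 mm deep (x), 340 mm wide (y), board 70 to 85 mm above the table. Origin on the table under its centre; its mouth is the whole -x side, at x = -130 mm, with a front rail across its foot, top 14 mm above the table (x = -128 to -118 mm); side walls' inner faces at y = -158 and +158 mm, back wall's at x = +120 mm. Clear height inside 70 mm.
- reacher: Short reacher (pick-up tool), grey plastic with aluminium shaft, 0.18 kg, 30 mm thick, lying on its side. Origin on its underside below point grip_mid; x runs along the tool towards the jaws, z up. Housing, 12 mm shaft and jaw nose lie along the line y = +50 mm, from x = -32 to +189 mm (housing and nose 34 mm wide, nose from 5 to 25 mm high); only the two grip bars lie at y = -42 to +30 mm.
- grip_mid (a point): Where to hold the reacher: tool x = 0, y = 0, 15 mm above its underside, midway between the outer faces of the grey palm bar (x = -29 mm, y = -42 to +38 mm) and the red trigger bar (x = +29 mm at rest, y = -38 to +32 mm). Both are 26 to 30 mm tall. Pinch the two together along x, from above. Site fixed to the palm bar's part.
- trigger (a joint): Trigger: 0 at rest, jaws open; 0.018 m pushed fully to the palm bar (58 to 40 mm over the bars). Spring 6 N at first, 13 N at the end. Held at 53 mm over the bars it is carried with jaws open. On the opener's handle it stops at 0.012 to 0.015 m (43 to 46 mm); at 0.018 m the jaws hold nothing. Squeezing shifts the tool up to 9 mm forwards. 30 to 40 N of grip is right, over 70 N bends the jaws.
- jaw_left: The jaw on the tool's +y side, of dark steel with a black rubber pad 32 mm long and 20 mm tall (2 to 22 mm above the tool's underside). Origin on its pivot: tool x = 180 mm, y = 60 mm.
- jaw_right: The same jaw on the tool's -y side; pivot at tool x = 180 mm, y = 40 mm.
- jaw_mid (a point): Point on the reacher midway between the jaw pads: tool x = 240 mm, y = 50 mm, z = 12 mm. At rest the pads stand 59 mm apart (jaws 82 mm over their outsides); each jaw turns in 0.42 rad over the trigger's travel, pads parallel at 24 mm apart, 10 mm apart at the end. The jaw tips reach 18 mm past this point.
- opener: Bottle opener, pale rounded handle and flat steel head, 174 x 41 x 20 mm, about 0.08 kg. Origin under its middle, x from handle end (-87 mm) to head end (+87 mm). Handle: x = -87 to +18 mm, 20 to 25 mm wide; its underside slopes, so it lies on the handle, head end 10 mm up (tilt 0.17 rad), handle 11 to 18 mm tall; held near its end, its head may sag. Starts under the board, handle end 48 to 75 mm inside the mouth.
- opener_handle_end (a point): Tip of the opener's handle: its x = -85 mm, 9.5 mm above its underside.
- opener_head_end (a point): Tip of the opener's head: its x = +85 mm, 3 mm above its underside.
- tray: Loose brown tray, 195 mm (its x) x 268 mm (its y), rim 17 mm high, floor 3 mm thick. Origin under its centre. Clear floor between the rims 176 x 248 mm; the opener fits only along the tray's y. The sachets lie on the half with negative x; the strip from x = -15 to +85 mm is free.
- red_sachet: Red flat sachet, 30 x 75 x 9 mm, long along its y, lying on the tray floor. Origin under its centre.
- green_sachet: Olive-green sachet of the same size, on the tray beside the red one.
- glass_cup: Small clear glass cup, 72 mm across, 62 mm tall, standing under the riser at the far side (riser's -y side) of the opener. Origin under its centre.
- white_cup: White cup on top of the riser, 87 x 118 x 64 mm. Origin under its middle.
- green_cup: Pale green cup on top of the riser, 87 x 118 x 64 mm. Origin under its middle.
- spice_jar: Spice jar on top of the riser, 47 mm across, 98 mm tall. Origin under its centre.
- shaker: Glass shaker with grey cap on top of the riser, 44 mm across, 90 mm tall. Origin under its centre.

How it is judged:
On the way, in this order (a step that is already met when the one before it is completed fails the run):
1. under the riser, the squeezed trigger has closed both jaws on the opener (value of joint trigger above 0.006 m and contact force between each of jaw_left, jaw_right and opener above 0.4 N and x of opener in the frame of riser above -0.04 m), for 0.2 s.
2. the whole opener has come out from under the riser, still held in the squeezed jaws (value of joint trigger above 0.006 m and contact force between each of jaw_left, jaw_right and opener above 0.4 N and x of opener_head_end in the frame of riser below -0.125 m), for 0.1 s.
At the end, for the whole second after the job is handed in: Opener at rest, flat (tilt under 0.26 rad) on the tray floor, underside under 9 mm above the tray's, both ends within 88 mm (x) and 125 mm (y) of its centre; reacher at rest, flat on the table (6 mm, 0.06 rad), trigger back (under 3 mm), jaws 20 mm or more outside the riser's mouth (x of opener_handle_end in the frame of tray between -0.088 and 0.088 m and y of opener_handle_end in the frame of tray between -0.125 and 0.125 m and z of each of opener_handle_end, opener_head_end in the frame of tray below 0.026 m and x of opener_head_end in the frame of tray between -0.088 and 0.088 m and y of opener_head_end in the frame of tray between -0.125 and 0.125 m and angle between opener's own z axis and vertical below 0.26 rad and z of opener in the frame of tray below 0.009 m and linear speed of each of opener, reacher below 0.02 m/s and height (world z) of reacher between -0.006 and 0.006 m and angle between reacher's own z axis and vertical below 0.06 rad and value of joint trigger below 0.003 m and x of jaw_mid in the frame of riser below -0.15 m); the robot touches nothing.
It fails at once if the glass cup under the riser is shifted by more than 25 mm or knocked over (distance of glass_cup from where it was at the start of the episode above 0.025 m or angle between glass_cup's own z axis and vertical above 0.5 rad).
It fails at once if a cup, the jar or the shaker on the riser is shifted by more than 20 mm or knocked over (distance of any of white_cup, green_cup, spice_jar, shaker from where it was at the start of the episode above 0.02 m or angle between any of white_cup, green_cup, spice_jar, shaker's own z axis and vertical above 0.5 rad).
It fails at once if the tray is pushed more than 40 mm, or a sachet is swept to its middle or lifted off its floor (distance of tray from where it was at the start of the episode above 0.04 m or x of any of red_sachet, green_sachet in the frame of tray above -0.02 m or z of any of red_sachet, green_sachet in the frame of tray above 0.02 m).
It fails at once if the jaws are squeezed hard enough to bend them (a jaw presses the opener with over 30 N) (contact force between any of jaw_left, jaw_right and opener above 30 N).
It fails at once if the opener is thrown or dropped (faster than 1.2 m/s) (linear speed of opener above 1.2 m/s).
It also fails if it takes over 69 s, if anything falls off the work surface, if the arm or the gripper's body presses on something with over 40 N, if the wrist force passes 120 N, or if a joint passes its speed limit or range.

ROBOT

A 6-joint arm with a two-finger parallel gripper is mounted at the origin on a cart in front of the work surface, level with it; the furniture and walls round the work are solid. World frame = base frame: x ahead of the robot, y to its left, z up, the work surface at z = 0. Lengths are in m, angles in rad, forces in N, time in s.
With the tool pointing down it reaches from about 0.35 to 0.975 m from the base axis. Payload 4.9 kg.
Tool frame: the origin (TCP) lies at the very end of the fingers, on their centre line; the grasp point (between the pads) lies 19 mm behind it; z points along the fingers, y is the line along which they close (so a half turn about z gives the same grasp; the last joint's range is limited). The gripper opens to 85 mm and grips with 20 to 120 N. Pads are 22 mm wide; open, the fingers measure 114 mm over their backs; the gripper's body (76 mm by 85 mm) begins 54 mm behind the grasp point. The pads swing forward as they close: fully open they stand 13 mm farther back than shut.
Start: joints at [1.089, 0.053, 1.613, -0, 1.476, -0.119], TCP at [0.222, 0.584, 0.231] pointing down, gripper open.
Joint ranges: [-3.01, 3.01], [-1.01, 2.22], [0.06, 2.58], [-1.02, 4.17], [0.09, 2.62], [-3.14, 3.14]. Speed limits (rad/s): [2.57, 2.57, 3.14, 3.14, 3.14, 3.14].

INTERFACE

Orientations are given as a rotation vector (axis times angle).
In Python, from station import ctrl, imaging gives the robot as it stands.
- The arm moves only by the tool play_rows, never from a script. Its argument "series" is a list of rows, each a list of 3 entries, a list of its own where there are three numbers: the opening, from 0 (shut) to 1 (fully open), then the shift along the tool's x, y, z each as a share of 0.05 m, from -1 to 1, then the turn, a rotation vector about the tool's x, y, z each as a share of 8 degrees, from -1 to 1. In form: [[grip, [dx, dy, dz], [ax, ay, az]], ...]. A call has 1 to 8 rows; each row shifts and turns the commanded pose from where the row before left it, along the tool's axes as they then stand; what a row does not reach is not made up. A row lasts 1/8 s, in which the tool goes at most 62.5 mm and 10.7 degrees, less where a joint would pass 70% of its speed; a pose out of reach is approached as far as the arm can. A call with a number of a shift or a turn outside -1 to 1 is refused whole. A call with a gripper value outside its range is refused whole. The fingers move at their own pace and stop on an object; "force" is the grip in N (left out, the last holds). Time passes only in rows, so rows that do not move let the fingers close. It gives the time, the measured TCP pose, the force, the opening and the grip force at its end, in the units of the state.
- ctrl.get_obs(): the state, without advancing time (a new reading comes with each control period).
- imaging.get_image(name): name is "scene" or "top" or "wrist"; returns a dict with "color" (400x640x3 uint8, blue, green, red), "fx", "fy", "cx", "cy" (pixels), "extrinsics" (4x4, takes a point from world to camera coordinates); the wrist camera has in their place "hand_eye" (4x4, takes a point from camera to tool coordinates, whose origin is the TCP and whose axes are the flange's). Camera axes: x right, y down, z forward; pixel columns grow to the right and rows downward; lengths in m; the calibration is good to about 2 mm. The wrist camera is an equidistant fisheye: a pixel r from the principal point sees the ray r / f radians off the axis. A picture is of the moment at which its call begins: read the wrist's pose just before it. There is no depth.
- ctrl.finish_job(): hands the job in; it is judged then, once.
The state is a dict: "t": time; "q": joint angles; "dq": joint speeds; "effort": joint torques, N m; "tool_pos": TCP position; "tool_rot": TCP orientation; "contact_force": force on the tool from outside, world axes, zero at the start; "wrist_torque": the same for the moment, N m; "opening": finger opening in m; "grip_force": force on a finger pad.
Only numpy, scipy, OpenCV 4.12 (cv2) and the standard library are available. Lean on these libraries where they do the work, as an engineer would, in place of code of your own. Each camera call takes 0.05 s, during which the arm holds its last target. There are 200 camera calls.

## Working session

There is one attempt and no reset: what is moved stays moved. The work goes in short steps, Python scripts to look and compute and a tool call to move; the robot and the scene stay as the last step left them, time stands still between calls to the robot, and variables do not carry over. Pictures are saved under pics/ and viewed, at most 10 in all, crops included, and the job is handed in when it is done.

Besides the shell and the picture viewer there is one more tool, called after "Request:" as name(argument=value, ...) on one line, values as JSON. play_rows: Moves the arm, as the interface text tells. Shift numbers are shares of 0.05 m and turn numbers shares of 8 degrees, none past 1 either way. Its arguments: {"type":"object","properties":{"series":{"type":"array"},"force":{"type":"number"}},"required":["series"]}

```bash
mkdir -p pics; ls
python3 - <<'E'
from station import ctrl, imaging
import cv2,pickle
o=ctrl.get_obs();print({k:o[k] for k in('t','tool_pos','tool_rot','opening')})
d={}
for n in('scene','top','wrist'):
    d[n]=imaging.get_image(n);cv2.imwrite(f'pics/{n}0.png',d[n]['color'])
    print(n,{k:(v.tolist() if hasattr(v,'tolist') else v) for k,v in d[n].items() if k!='color'})
d['obs']=o
pickle.dump(d,open('d0.pkl','wb'))
E
```

```text
pics
{'t': 0.0, 'tool_pos': array([0.22153191, 0.58376416, 0.2300789 ]), 'tool_rot': array([-5.66700450e-01, -3.08944901e+00,  3.04055912e-03]), 'opening': 0.08536038557427826}
scene {'fx': 498.30868132582725, 'fy': 498.30868132582725, 'cx': 318.2347151775262, 'cy': 196.7839460527406, 'extrinsics': [[0.8688211195479659, -0.49503564453023496, 0.00946429458300488, -0.46607045240025025], [-0.2871846864343864, -0.5194154429904121, -0.8048183356886555, 0.22240525158546368], [0.4033296643008078, 0.6965251669736052, -0.5934457630376925, 1.3186473215313912], [0.0, 0.0, 0.0, 1.0]]}
top {'fx': 480.32119986857913, 'fy': 480.32119986857913, 'cx': 312.786115125368, 'cy': 196.2808001195865, 'extrinsics': [[0.021815778414416395, -0.9997206222146574, 0.009096665922831901, -0.0319253824964415], [-0.988875609653803, -0.022916420772831493, -0.14696892967828992, 0.5260910465139702], [0.14713633284811967, -0.0057892294565918285, -0.98909927933363, 1.6208997149165], [0.0, 0.0, 0.0, 1.0]]}
wrist {'fx': 309.70691628693146, 'fy': 309.70691628693146, 'cx': 319.5814365820509, 'cy': 201.03980882407095, 'hand_eye': [[-0.00037154878230202104, -0.9601692297426759, -0.27941888305348483, 0.07010568293665514], [0.9999998882840474, -0.00027510228764322786, -0.0003843834317615657, 0.0008511513793726388], [0.0002922043696615962, -0.2794189946551344, 0.9601692246903765, -0.14399497088174815], [0.0, 0.0, 0.0, 1.0]]}
```

View pics/scene0.png

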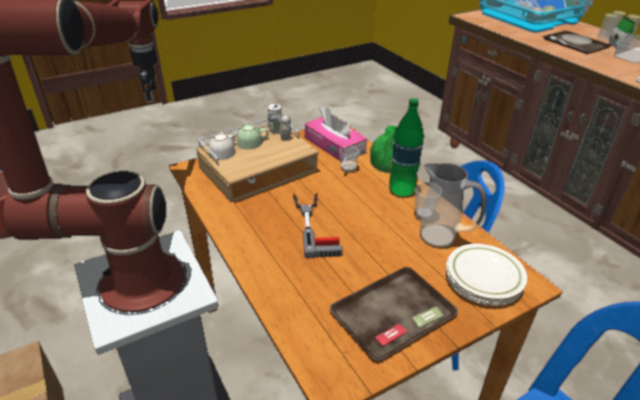

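View pics/top0.png

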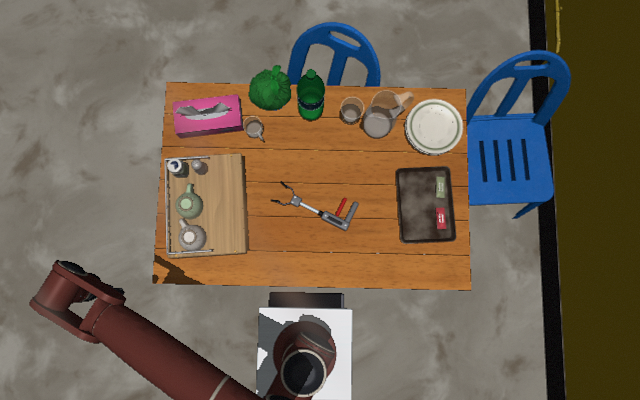

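```bash
cat > h.py <<'E'
import numpy as np,cv2
from scipy.spatial.transform import Rotation as R
def ray(im,uv,obs=None):
    u,v=uv
    if 'hand_eye' in im:
        d=np.array([(u-im['cx'])/im['fx'],(v-im['cy'])/im['fy']]);r=np.hypot(*d)
        c=np.array([*(d/r*np.sin(r) if r>0 else d),np.cos(r)])
        T=np.eye(4);T[:3,:3]=R.from_rotvec(obs['tool_rot']).as_matrix();T[:3,3]=obs['tool_pos']
        T=T@np.array(im['hand_eye'])
    else:
        c=np.array([(u-im['cx'])/im['fx'],(v-im['cy'])/im['fy'],1]);T=np.linalg.inv(im['extrinsics'])
    return T[:3,3],T[:3,:3]@c
def onz(im,uv,z,obs=None):
    o,d=ray(im,uv,obs);return o+d*(z-o[2])/d[2]
def snap(name,f):
    from station import ctrl,imaging
    import pickle
    o=ctrl.get_obs();im=imaging.get_image(name)
    cv2.imwrite(f'pics/{f}.png',im['color']);pickle.dump((o,im),open(f+'.pkl','wb'));return o,im
def proj_f(im,obs,P):
    T=np.eye(4);T[:3,:3]=R.from_rotvec(obs['tool_rot']).as_matrix();T[:3,3]=obs['tool_pos']
    c=np.linalg.inv(T@np.array(im['hand_eye']))@np.append(P,1);c=c[:3]
    th=np.arctan2(np.hypot(c[0],c[1]),c[2]);a=c[:2]/np.hypot(c[0],c[1])*th
    return a*[im['fx'],im['fy']]+[im['cx'],im['cy']]
def moves(obs,pos,Rt,speed=.05):
    "shift in tool axes (m) and turn (deg) from current pose to target"
    A=R.from_rotvec(obs['tool_rot']);
    return A.inv().apply(np.array(pos)-obs['tool_pos']),np.degrees((A.inv()*Rt).as_rotvec())
E
python3 - <<'E'
from h import *;import pickle
d=pickle.load(open('d0.pkl','rb'));t=d['top']
np.set_printoptions(precision=4,suppress=True)
for n,uv,z in [('riserF',(245,154),.085),('riserN',(246,253),.085),('riserback',(165,158),.085),('t1',(397,169),.017),('t2',(452,167),.017),('t3',(456,240),.017),('t4',(400,242),.017),('palmtop',(356,203),.03),('palmbot',(346,228),.03),('jl',(275,200),.015),('jr',(283,183),.015),('sh1',(298,201),.02),('sh2',(325,215),.02),('trigA',(344,199),.03),('trigB',(338,216),.03)]:
    print(n,onz(t,uv,z))
print(R.from_rotvec(d['obs']['tool_rot']).as_matrix())
hsv=cv2.cvtColor(t['color'],cv2.COLOR_BGR2HSV)
m=(((hsv[...,0]<8)|(hsv[...,0]>172))&(hsv[...,1]>150)&(hsv[...,2]>90)).astype('uint8')
n,l,s,c=cv2.connectedComponentsWithStats(m)
for i in range(1,n):
    if s[i,4]>15 and 160<c[i,0]<460 and 150<c[i,1]<260: print('red',s[i],c[i],onz(t,c[i],.02))
E
```

```text
riserF [0.6598 0.2137 0.085 ]
riserN [0.3257 0.1962 0.085 ]
riserback [0.6394 0.4839 0.085 ]
t1 [ 0.6344 -0.3159  0.017 ]
t2 [ 0.6463 -0.5112  0.017 ]
t3 [ 0.3883 -0.5197  0.017 ]
t4 [ 0.3771 -0.3253  0.017 ]
palmtop [ 0.5079 -0.1706  0.03  ]
palmbot [ 0.4203 -0.1369  0.03  ]
jl [0.514  0.1117 0.015 ]
jr [0.5751 0.0856 0.015 ]
sh1 [0.5117 0.031  0.02  ]
sh2 [ 0.4647 -0.0641  0.02  ]
trigA [ 0.521  -0.1288  0.03  ]
trigB [ 0.4612 -0.1087  0.03  ]
[[-0.9349  0.3549 -0.0009]
 [ 0.3549  0.9349 -0.0018]
 [ 0.0002 -0.002  -1.    ]]
red [336 198  11  19  67] [340.597  206.5522] [ 0.4956 -0.1179  0.02  ]
red [436 208  10  21 106] [440.4245 217.7547] [ 0.4642 -0.4661  0.02  ]
```

Request:
play_rows(series=[[1,[-0.65,-0.67,0],[0,0,0]],[1,[-0.65,-0.67,0],[0,0,0]],[1,[-0.65,-0.67,0],[0,0,0]],[1,[-0.65,-0.67,0],[0,0,0]],[1,[-0.65,-0.67,0],[0,0,0]],[1,[-0.65,-0.67,0],[0,0,0]],[1,[-0.65,-0.67,0],[0,0,0]],[1,[-0.65,-0.67,0],[0,0,0]]])

```text
t: 1.15
tool_pos: [0.37, 0.24, 0.2311]
tool_rot: [0.566, 3.09, -0.0]
contact_force: [0.5, -0.1, -0.5]
opening: 0.0851
grip_force: 0.0
```

Request:
play_rows(series=[[1,[-0.65,-0.67,0],[0,0,0]],[1,[-0.65,-0.67,0],[0,0,0]],[1,[-0.65,-0.67,0],[0,0,0]],[1,[-0.65,-0.67,0],[0,0,0]],[1,[-0.65,-0.67,0],[0,0,0]],[1,[-0.65,-0.67,0],[0,0,0]],[1,[-0.65,-0.67,0],[0,0,0]],[1,[-0.65,-0.67,0],[0,0,0]]])

```text
t: 2.15
tool_pos: [0.518, -0.1028, 0.231]
tool_rot: [-0.567, -3.09, -0.0]
contact_force: [0.2, 0.6, -0.2]
opening: 0.0856
grip_force: 0.0
```

Run:
```python
from h import *
o,im=snap('wrist','w1');print(o['t'],o['tool_pos'],o['q'],R.from_rotvec(o['tool_rot']).as_matrix().round(3))
```

```text
2.15 [ 0.51795382 -0.10283235  0.2309719 ] [-3.37054469e-01 -1.80841251e-01  1.83637260e+00  1.63683782e-04
  1.48643203e+00 -1.54478216e+00] [[-0.935  0.355 -0.   ]
 [ 0.355  0.935  0.   ]
 [ 0.     0.    -1.   ]]
```

View pics/w1.png

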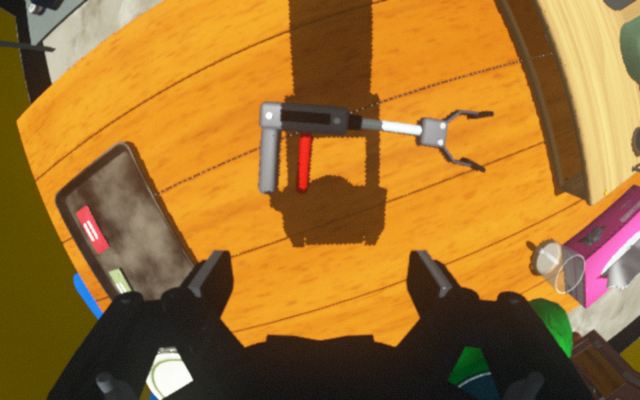

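Run:
```python
from h import *;import pickle
np.set_printoptions(precision=4,suppress=True)
o,im=pickle.load(open('w1.pkl','rb'))
img=im['color'];hsv=cv2.cvtColor(img,cv2.COLOR_BGR2HSV)
m=(((hsv[...,0]<6)|(hsv[...,0]>174))&(hsv[...,1]>190)&(hsv[...,2]>90)).astype('uint8');m[:,:230]=0;m[:,400:]=0
n,l,s,c=cv2.connectedComponentsWithStats(m);i=1+np.argmax(s[1:,4])
cnt=cv2.findContours((l==i).astype('uint8'),0,1)[0][0];print(s[i],cv2.minAreaRect(cnt))
W=np.array([onz(im,p[0],.028,o) for p in cnt]);r=cv2.minAreaRect((W[:,:2]*1000).astype('float32'));print('red',r)
for n,uv,z in [('palm1',(268,132),.03),('palm2',(267,191),.03),('palmL',(259,175),.03),('palmR',(276,175),.03),('sh1',(365,124),.02),('sh2',(420,130),.02),('jl',(492,114),.014),('jr',(483,169),.014),('housTL',(262,103),.03),('housBR',(348,131),.03),('housTR',(349,108),.03)]: print(n,onz(im,uv,z,o))
```

```text
[297 133  15  60 620] ((303.0619201660156, 162.28799438476562), (11.781627655029297, 59.38460159301758), 4.969740867614746)
red ((498.13336181640625, -114.49939727783203), (13.195883750915527, 68.53019714355469), 63.890655517578125)
palm1 [ 0.4509 -0.1382  0.03  ]
palm2 [ 0.5134 -0.1656  0.03  ]
palmL [ 0.4926 -0.1669  0.03  ]
palmR [ 0.4998 -0.1484  0.03  ]
sh1 [ 0.4819 -0.0328  0.02  ]
sh2 [0.5098 0.0276 0.02  ]
jl [0.5208 0.1329 0.014 ]
jr [0.5858 0.0999 0.014 ]
housTL [ 0.418  -0.1323  0.03  ]
housBR [ 0.482  -0.0546  0.03  ]
housTR [ 0.4583 -0.0447  0.03  ]
```

Request:
play_rows(series=[[1,[-0.31,-0.22,0.94],[0,0,0]],[1,[-0.31,-0.22,0.94],[0,0,0]],[1,[-0.31,-0.22,0.94],[0,0,0]],[1,[0,0,0],[-0.88,0,0]],[1,[0,0,0],[-0.88,0,0]],[1,[0,0,0],[-0.88,0,0]],[1,[0,0,0],[-0.88,0,0]],[1,[0,0,0],[-0.88,0,0]]])

```text
t: 3.2
tool_pos: [0.5495, -0.1487, 0.0906]
tool_rot: [0.522, 2.845, 0.908]
contact_force: [-0.5, 0.1, 0.2]
opening: 0.0853
grip_force: 0.0
```

Run:
```python
from h import *
o,im=snap('wrist','w2');print(o['t'],o['tool_pos'],R.from_rotvec(o['tool_rot']).as_matrix().round(3))
cv2.imwrite('pics/w2c.png',cv2.resize(im['color'][30:300,340:640],None,fx=2,fy=2))
```

```text
3.2 [ 0.54948114 -0.14872105  0.09055569] [[-0.935  0.289  0.206]
 [ 0.355  0.762  0.542]
 [-0.001  0.579 -0.815]]
```

View pics/w2c.png

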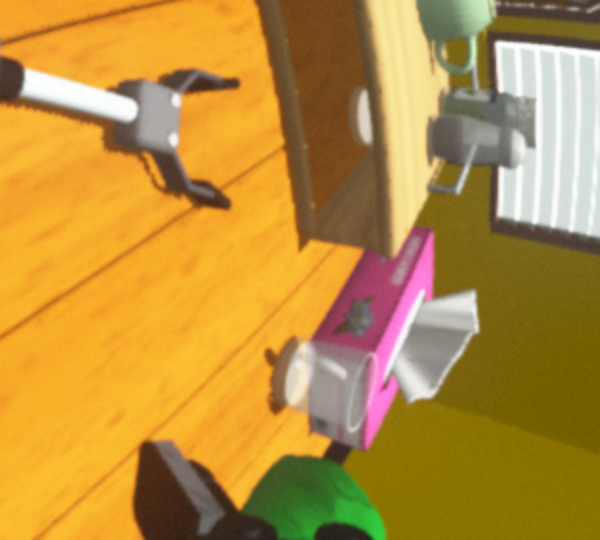

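Run:
```python
import cv2
im=cv2.imread('pics/w2.png');cv2.imwrite('pics/w2d.png',cv2.resize(im[0:150,400:600],None,fx=4,fy=4,interpolation=2))
```

```text
(no output)
```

View pics/w2d.png

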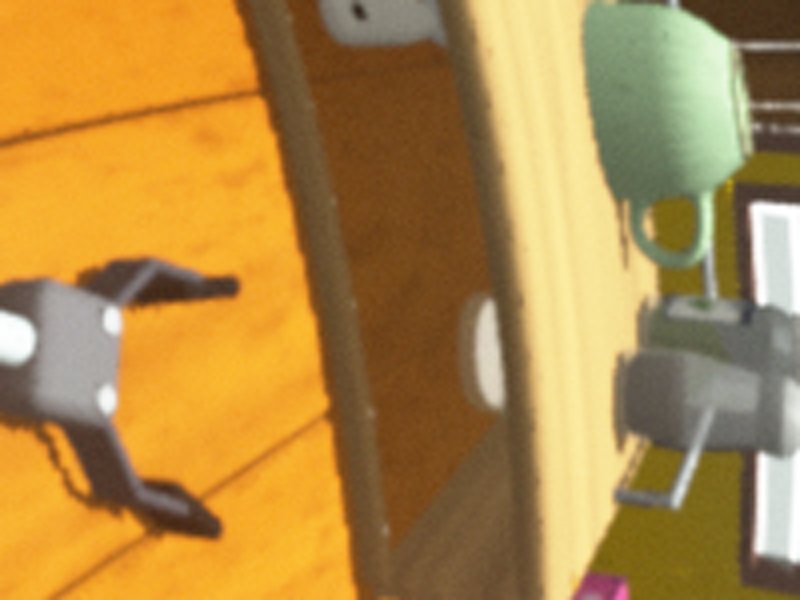

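Request:
play_rows(series=[[1,[0.69,-0.5,-0.36],[0,0,0]],[1,[0.69,-0.5,-0.36],[0,0,0]],[1,[0.69,-0.5,-0.36],[0,0,0]]])

```text
t: 3.62
tool_pos: [0.4186, -0.1984, 0.091]
tool_rot: [0.522, 2.849, 0.901]
contact_force: [-0.8, -0.7, 0.1]
opening: 0.0852
grip_force: 0.0
```

Run:
```python
from h import *
o,im=snap('wrist','w3');print(o['t'],o['tool_pos'],R.from_rotvec(o['tool_rot']).as_matrix().round(3),onz(im,(480,4),.01,o))
cv2.imwrite('pics/w3c.png',cv2.resize(im['color'][0:150,400:600],None,fx=4,fy=4,interpolation=2))
```

```text
3.625 [ 0.41855275 -0.19842183  0.09103477] [[-0.935  0.29   0.203]
 [ 0.354  0.765  0.538]
 [ 0.001  0.575 -0.818]] [0.30843041 0.2066408  0.01      ]
```

View pics/w3c.png

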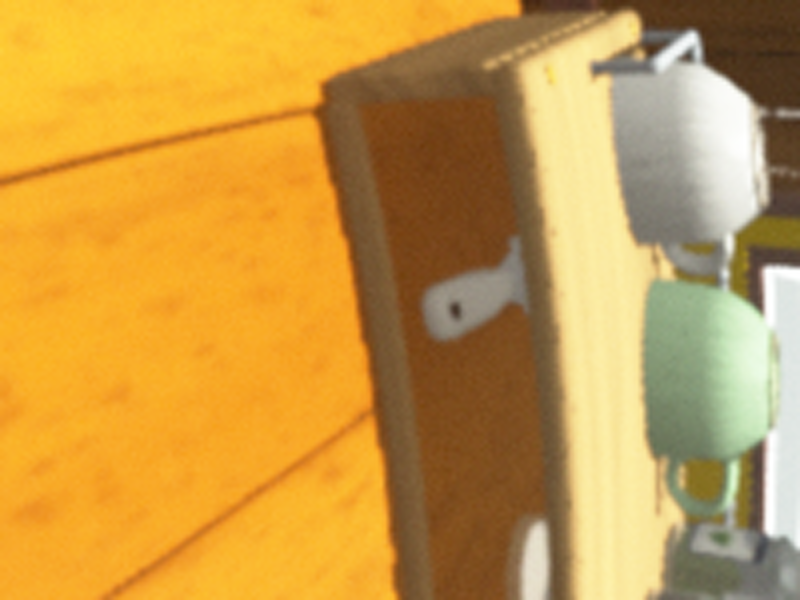

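Run:
```python
from h import *;import pickle
np.set_printoptions(precision=4,suppress=True)
o,im=pickle.load(open('w3.pkl','rb'))
f=lambda u,v,z:onz(im,(400+u/4,v/4),z,o)
hsv=cv2.cvtColor(im['color'],cv2.COLOR_BGR2HSV)
m=((hsv[...,1]<110)).astype('uint8');m[:55]=0;m[90:]=0;m[:,:500]=0;m[:,532:]=0
n,l,s,c=cv2.connectedComponentsWithStats(m);i=1+np.argmax(s[1:,4]);print(s[i],c[i])
for u in range(506,530,4):
    v=np.where(l[:,u]==i)[0]
    if len(v): print(u,onz(im,(u,v.min()-.5),.014,o),onz(im,(u,v.max()+.5),.014,o))
for n,a in dict(tip=(422,310,.009),c1=(450,303,.014),c2=(475,292,.016),c3=(495,283,.018),baseL=(330,97,0),baseR=(403,595,0),railTopL=(362,110,.014),railTopR=(430,595,.014),boardL=(518,75,.085),boardR=(566,595,.085),cup=(525,560,.03)).items(): print(n,f(*a))
```

```text
[506  59  26  26 361] [518.8227  73.3407]
506 [0.4233 0.2538 0.014 ] [0.4359 0.249  0.014 ]
510 [0.4238 0.2748 0.014 ] [0.4465 0.2663 0.014 ]
514 [0.4243 0.2973 0.014 ] [0.4495 0.2877 0.014 ]
518 [0.4265 0.3208 0.014 ] [0.4508 0.3114 0.014 ]
522 [0.4289 0.3462 0.014 ] [0.4523 0.3369 0.014 ]
526 [0.4278 0.3753 0.014 ] [0.4502 0.3659 0.014 ]
tip [0.4334 0.2612 0.009 ]
c1 [0.4349 0.2844 0.014 ]
c2 [0.4358 0.3155 0.016 ]
c3 [0.4363 0.3419 0.018 ]
baseL [0.3398 0.2218 0.    ]
baseR [0.5537 0.2319 0.    ]
railTopL [0.3458 0.2182 0.014 ]
railTopR [0.5509 0.2305 0.014 ]
boardL [0.3357 0.1974 0.085 ]
boardR [0.5287 0.2045 0.085 ]
cup [0.568  0.3244 0.03  ]
```

Run:
```python
from h import *;import pickle
np.set_printoptions(precision=4,suppress=True)
o,im=pickle.load(open('w1.pkl','rb'))
for uv,z in [((497,3),0),((556,189),0),((540,3),.085),((590,202),.085)]: print('w1',onz(im,uv,z,o))
d,t=0,pickle.load(open('d0.pkl','rb'))['scene']
for uv,z in [((235,195),0),((317,162),0),((232,176),.085),((317,148),.085)]: print('sc',onz(t,uv,z))
# two-view triangulation of tip w2/w3
a,b=[pickle.load(open(f'{k}.pkl','rb')) for k in('w2','w3')]
o1,d1=ray(a[1],(480,2),a[0]);o2,d2=ray(b[1],(505.5,77.5),b[0])
print(onz(a[1],(480,4),.009,a[0]),onz(b[1],(505.5,77.5),.009,b[0]))
for uv in [(400+245/4,0),(400+385/4,590/4)]: print('w2 base',onz(a[1],uv,0,a[0]))
for uv in [(400+445/4,0),(400+525/4,590/4)]: print('w2 board?',onz(a[1],uv,.085,a[0]),onz(a[1],uv,.07,a[0]))
```

```text
w1 [0.3782 0.2092 0.    ]
w1 [0.6674 0.2356 0.    ]
w1 [0.4019 0.2094 0.085 ]
w1 [0.661  0.2294 0.085 ]
sc [0.3598 0.2405 0.    ]
sc [ 0.6942  0.2859 -0.    ]
sc [0.3526 0.2275 0.085 ]
sc [0.6718 0.2477 0.085 ]
[0.4399 0.2617 0.009 ] [0.4334 0.2612 0.009 ]
w2 base [0.4318 0.2195 0.    ]
w2 base [0.6769 0.2664 0.    ]
w2 board? [0.4417 0.1837 0.085 ] [0.4401 0.2305 0.07  ]
w2 board? [0.6374 0.2022 0.085 ] [0.6596 0.2513 0.07  ]
```

```bash
cat >> h.py <<'E'
def frame(yaw,pitch=0):
    "tool: y along reacher x (yaw, nose down by pitch), z down"
    yw,p=np.radians([yaw,pitch]);ex=np.array([np.cos(yw)*np.cos(p),np.sin(yw)*np.cos(p),-np.sin(p)])
    x=np.array([-np.sin(yw),np.cos(yw),0]);return R.from_matrix(np.c_[x,ex,np.cross(x,ex)])
def plan(pos,yaw,pitch=0):
    from station import ctrl
    o=ctrl.get_obs();T=frame(yaw,pitch);m,t=moves(o,pos,T)
    print(o['t'],'pos',o['tool_pos'].round(4),'shift/50 in own',(m/.05).round(2),'turn/8',(t/8).round(2),'| shift/50 in target frame',(T.inv().apply(np.array(pos)-o['tool_pos'])/.05).round(2),'open',round(o['opening'],4),'grip',o['grip_force'])
E
python3 -c "
from h import *
plan([.486,-.133,.09],64.5)"
```

```text
3.675 pos [ 0.4152 -0.1995  0.0902] shift/50 in own [-0.85  1.43  1.  ] turn/8 [ 4.37 -0.21  0.56] | shift/50 in target frame [-0.71  1.81  0.  ] open 0.0858 grip 0.0
```

Request:
play_rows(series=[[1,[0,0,0],[0.87,-0.04,0.11]],[1,[0,0,0],[0.87,-0.04,0.11]],[1,[0,0,0],[0.87,-0.04,0.11]],[1,[0,0,0],[0.87,-0.04,0.11]],[1,[0,0,0],[0.87,-0.04,0.11]],[1,[-0.36,0.9,0],[0,0,0]],[1,[-0.36,0.9,0],[0,0,0]],[1,[0,0,0],[0,0,0]]])

```text
t: 4.68
tool_pos: [0.4928, -0.1304, 0.0924]
tool_rot: [0.682, 3.061, 0.008]
contact_force: [-0.8, -0.7, 0.1]
opening: 0.0852
grip_force: 0.0
```

```bash
python3 -c "
from h import *
snap('wrist','w4')
plan([.486,-.133,.001],64.5)
from station import ctrl
import pickle
o,im=pickle.load(open('w4.pkl','rb'))
img=im['color'];hsv=cv2.cvtColor(img,cv2.COLOR_BGR2HSV)
m=(((hsv[...,0]<6)|(hsv[...,0]>174))&(hsv[...,1]>190)&(hsv[...,2]>90)).astype('uint8');m[:,:200]=0;m[:,480:]=0
n,l,s,c=cv2.connectedComponentsWithStats(m);i=1+np.argmax(s[1:,4])
cnt=cv2.findContours((l==i).astype('uint8'),0,1)[0][0];print(s[i])
W=np.array([onz(im,p[0],.028,o) for p in cnt]);r=cv2.minAreaRect((W[:,:2]*1000).astype('float32'));print('red',r)
cv2.imwrite('pics/w4c.png',img)
"
```

```text
4.725 pos [ 0.4916 -0.1313  0.092 ] shift/50 in own [ 0.09 -0.09  1.82] turn/8 [0.04 0.02 0.04] | shift/50 in target frame [ 0.09 -0.08  1.82] open 0.0854 grip 0.0
[ 331  162   21   93 1655]
red ((497.35125732421875, -114.74333953857422), (13.801919937133789, 69.07901000976562), 63.86642837524414)
```

View pics/w4c.png

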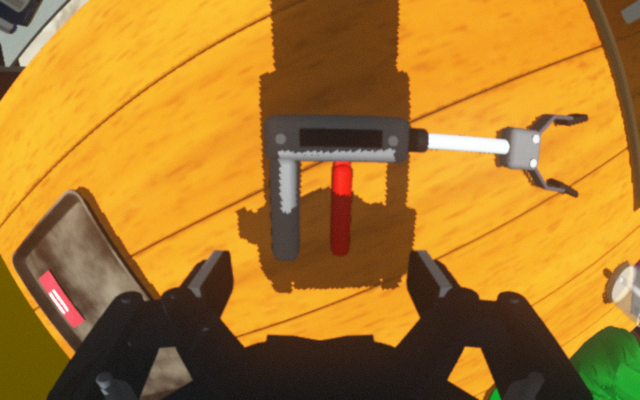

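Request:
play_rows(series=[[1,[0.02,-0.02,0.46],[0,0,0]],[1,[0.02,-0.02,0.46],[0,0,0.04]],[1,[0.02,-0.02,0.46],[0,0,0]],[1,[0.02,-0.02,0.4],[0,0,0]],[1,[0,0,0],[0,0,0]],[0.62,[0,0,0],[0,0,0]],[0.62,[0,0,0],[0,0,0]],[0.62,[0,0,0],[0,0,0]]], force=35)

```text
t: 5.72
tool_pos: [0.4874, -0.1354, 0.005]
tool_rot: [0.696, 3.056, 0.005]
contact_force: [-1.8, -3.2, 6.3]
opening: 0.0531
grip_force: 10.1
```

Request:
play_rows(series=[[0.62,[0,0,0],[0,0,0]],[0.62,[0,0,0],[0,0,0]],[0.62,[0,0,0],[0,0,0]]])

```text
t: 6.1
tool_pos: [0.4874, -0.1354, 0.005]
tool_rot: [0.697, 3.056, 0.005]
contact_force: [-3.4, -3.1, 5.9]
opening: 0.0535
grip_force: 10.1
```

```bash
python3 -c "
from h import *
plan([.473,.0477,.05],87,7)"
```

```text
6.1 pos [ 0.4874 -0.1354  0.005 ] shift/50 in own [ 1.84  3.18 -0.9 ] turn/8 [ 0.89 -0.12 -2.83] | shift/50 in target frame [ 0.48  3.5  -1.34] open 0.0535 grip 10.12009084224701
```

Request:
play_rows(series=[[0.62,[0,0,-0.2],[0,0,0]],[0.62,[0,0,-0.3],[0,0,0]],[0.62,[0,0,-0.4],[0,0,0]],[0.62,[0,0,-0.2],[0.1,0,-0.3]],[0.62,[0,0,0],[0.2,0,-0.65]],[0.62,[0,0,0],[0.2,-0.04,-0.65]],[0.62,[0,0,0],[0.2,-0.04,-0.65]],[0.62,[0,0,0],[0.2,-0.04,-0.58]]])

```text
t: 7.1
tool_pos: [0.4858, -0.1339, 0.058]
tool_rot: [-0.076, -3.129, 0.189]
contact_force: [0.3, 0.6, -1.9]
opening: 0.053
grip_force: 7.7
```

```bash
python3 -c "
from h import *
snap('wrist','w5')
plan([.467,-.065,.05],87,7)"
```

```text
7.15 pos [ 0.4856 -0.1335  0.0578] shift/50 in own [ 0.44  1.36 -0.01] turn/8 [ 0.01 -0.02  0.04] | shift/50 in target frame [ 0.44  1.36 -0.01] open 0.0531 grip 7.78046652674675
```

View pics/w5.png

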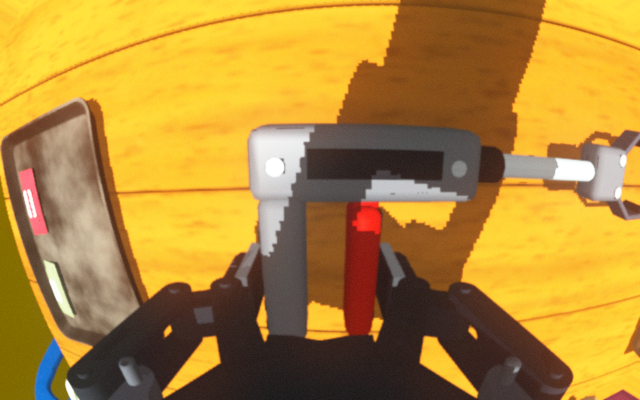

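Run:
```python
from h import *;import pickle
np.set_printoptions(precision=4,suppress=True)
o,im=pickle.load(open('w5.pkl','rb'))
o2=dict(tool_pos=np.zeros(3),tool_rot=np.array([1e-9,0,0]))
for n,uv,z in [('pivL',(624,161),-.02),('pivR',(616,193),-.02),('h1',(275,167),-.025),('h2',(459,169),-.025),('sh',(525,166),-.016),('redtop',(366,205),-.023),('redbot',(355,333),-.023)]:
    print(n,onz(im,uv,z,o2))
```

```text
pivL [ 0.0591  0.1853 -0.02  ]
pivR [ 0.0389  0.1817 -0.02  ]
h1 [ 0.0492 -0.0171 -0.025 ]
h2 [ 0.0492  0.0586 -0.025 ]
sh [ 0.0505  0.1011 -0.016 ]
redtop [ 0.033   0.0195 -0.023 ]
redbot [-0.0344  0.0181 -0.023 ]
```

```bash
cat >> h.py <<'E'
def tcp_for(jaw,yaw,pitch): return np.array(jaw)-frame(yaw,pitch).apply([.0495,.2435,-.007])
E
python3 -c "
from h import *
print(tcp_for([.4356,.29,.015],87,9))
plan(tcp_for([.429,.165,.035],87,9),87,9)
plan(tcp_for([.4356,.29,.035],87,9),87,9)"
```

```text
[0.47238794 0.04614332 0.04617797]
7.15 pos [ 0.4856 -0.1335  0.0578] shift/50 in own [ 0.45  1.05 -0.29] turn/8 [ 0.26 -0.02  0.04] | shift/50 in target frame [ 0.45  1.03 -0.33] open 0.0531 grip 7.78046652674675
7.15 pos [ 0.4856 -0.1335  0.0578] shift/50 in own [ 0.43  3.53 -0.59] turn/8 [ 0.26 -0.02  0.04] | shift/50 in target frame [ 0.45  3.5  -0.72] open 0.0531 grip 7.78046652674675
```

Request:
play_rows(series=[[0.62,[0,0,0],[0.13,0,0.02]],[0.62,[0,0,0],[0.13,0,0.02]],[0.62,[0.15,0.34,-0.11],[0,0,0]],[0.62,[0.15,0.34,-0.11],[0,0,0]],[0.62,[0.15,0.34,-0.11],[0,0,0]],[0.62,[0,0,0],[0,0,0]]])

```text
t: 7.9
tool_pos: [0.4662, -0.0785, 0.0665]
tool_rot: [-0.088, -3.125, 0.244]
contact_force: [-0.1, 0.2, -2.1]
opening: 0.0531
grip_force: 7.6
```

Run:
```python
from h import *
snap('wrist','w6');snap('top','t6');snap('scene','s6')
plan(tcp_for([.4356,.29,.035],87,9),87,9)
a=cv2.imread('pics/w6.png')[80:330,440:640];b=cv2.imread('pics/t6.png')[130:270,150:400];c=cv2.imread('pics/s6.png')[110:270,180:380]
out=np.zeros((600,800,3),'uint8')
out[:500,:400]=cv2.resize(a,(400,500));out[:224,400:]=cv2.resize(b,(400,224));out[240:560,400:]=cv2.resize(c,(400,320))
cv2.imwrite('pics/m6.png',out)
```

```text
8.05 pos [ 0.4667 -0.08    0.0665] shift/50 in own [ 0.03  2.5  -0.39] turn/8 [ 0.01 -0.01 -0.04] | shift/50 in target frame [ 0.02  2.5  -0.39] open 0.0533 grip 7.614271715283394
```

View pics/m6.png

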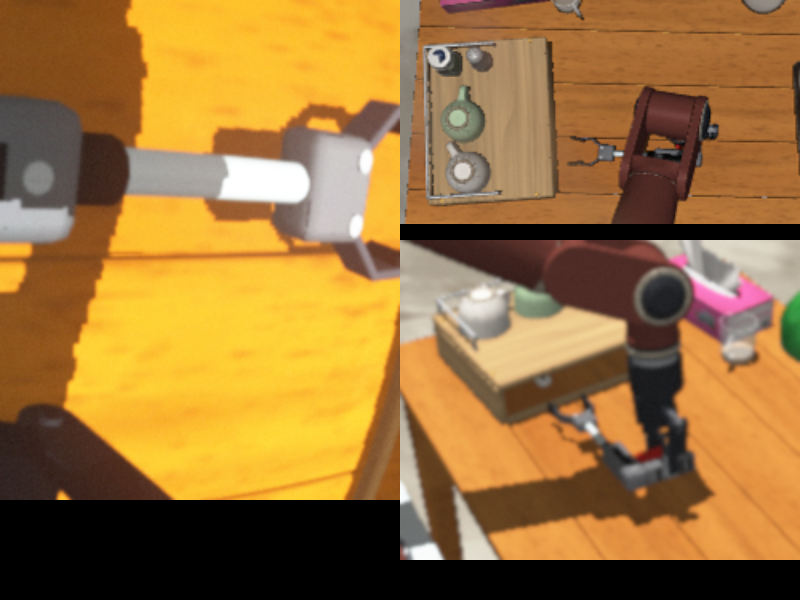

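Run:
```python
from h import *;import pickle
np.set_printoptions(precision=4,suppress=True)
o,s=pickle.load(open('s6.pkl','rb'));_,t=pickle.load(open('t6.pkl','rb'))
hsv=cv2.cvtColor(s['color'],cv2.COLOR_BGR2HSV)[174:188,242:262]
print(hsv[...,1]);
print('opener end',onz(s,(251,180.5),.007,o),'jaw tips scene', onz(s,(180+150/2,110+163/2),.03),onz(s,(180+172/2,110+197/2),.03))
T=frame(87,9)
for x in(.0495+.034,.0495-.034): print('pred tip',o['tool_pos']+T.apply([x,.2615,-.007]))
print('tips top',onz(t,(256.3,217.5),.033),onz(t,(256.3,231.3),.033))
```

```text
[[101 103 103 102 103 105 105 106 110 109 109 108 108 110 108 109 110 114
  118 125]
 [102 102 103 103 106 109 109 108 108 109 109 107 108 109 114 120 127 137
  144 161]
 [104 106 107 109 108 108 107 108 107 106 106 105 108 125 137 147 158 166
  170 180]
 [109 108 108 108 112 108 107 104 101  95  85  72  94 123 156 171 175 173
  178 178]
 [109 107 107 108 101  99  85  74  70  58  43  40  55  96 152 176 177 178
  184 180]
 [107 109 110 116 104  77  50  34  31  28  24  23  30  64 133 185 176 177
  178 177]
 [112 121 126 133 122  80  39  23  20  20  20  22  29  56 126 169 181 179
  173 180]
 [139 147 155 168 154 107  56  31  22  21  25  29  40  80 136 183 186 181
  179 182]
 [162 173 185 181 181 148  98  58  35  32  38  52  73 114 166 178 183 178
  177 182]
 [185 185 185 188 173 166 144 105  77  66  77  99 127 160 182 186 181 185
  183 181]
 [178 185 179 181 183 178 173 165 142 136 144 158 171 178 173 185 181 179
  188 176]
 [188 181 178 190 180 188 190 183 182 176 179 183 183 196 188 189 178 191
  189 176]
 [180 183 180 183 183 185 180 175 181 178 180 181 185 188 183 175 181 181
  177 168]
 [179 185 183 185 178 178 188 182 185 183 185 181 191 178 175 181 172 170
  156 140]]
opener end [0.4355 0.2827 0.007 ] jaw tips scene [0.4098 0.1877 0.03  ] [0.4031 0.0897 0.03  ]
pred tip [0.3968 0.1837 0.0326]
pred tip [0.4648 0.1801 0.0326]
tips top [0.4492 0.1727 0.033 ] [0.4018 0.1708 0.033 ]
```

Request:
play_rows(series=[[0.62,[0,0.45,-0.07],[0,0,0]],[0.62,[0,0.45,-0.07],[0,0,0]],[0.62,[0,0.45,-0.07],[0,0,0]],[0.62,[0,0.45,-0.07],[0,0,0]],[0.62,[0,0.45,-0.07],[0,0,0]],[0.62,[0,0.45,-0.07],[0,0,0]],[0.62,[0,0,0],[0,0,0]]])

```text
t: 8.93
tool_pos: [0.4749, 0.0568, 0.0661]
tool_rot: [-0.089, -3.125, 0.244]
contact_force: [0.8, -0.1, -1.1]
opening: 0.0533
grip_force: 7.7
```

Run:
```python
from h import *
from station import ctrl
o,w=snap('wrist','w7');snap('scene','s7');print(o['contact_force'])
plan(tcp_for([.437,.30,.015],87,9),87,9)
a=cv2.imread('pics/w7.png')[60:300,440:640];c=cv2.imread('pics/s7.png')[120:220,200:330]
out=np.zeros((600,800,3),'uint8')
out[:480,:400]=cv2.resize(a,(400,480));out[:308,400:]=cv2.resize(c,(400,308),interpolation=2)
cv2.imwrite('pics/m7.png',out)
```

```text
[ 0.75273516 -0.08828429 -1.05029434]
9.025 pos [0.4747 0.0558 0.066 ] shift/50 in own [0.02 0.07 0.39] turn/8 [ 0.01 -0.02 -0.04] | shift/50 in target frame [0.02 0.07 0.39] open 0.053 grip 7.686749696731567
```

View pics/m7.png

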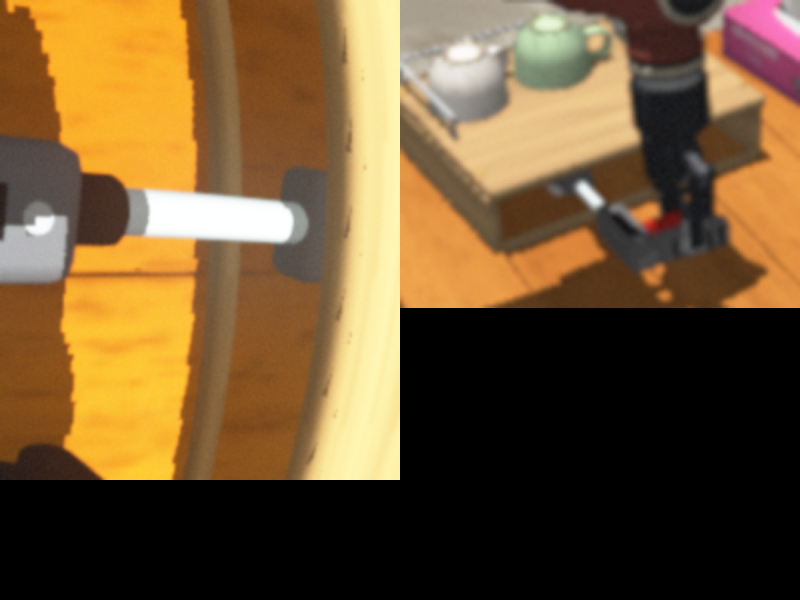

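Request:
play_rows(series=[[0.62,[0.01,0.04,0.13],[0,0,0]],[0.62,[0.01,0.03,0.13],[0,0,0]],[0.62,[0,0,0.13],[0,0,0]],[0.62,[0,0,0],[0,0,0]],[0.58,[0,0,0],[0,0,0]],[0.55,[0,0,0],[0,0,0]],[0.5,[0,0,0],[0,0,0]],[0.45,[0,0,0],[0,0,0]]], force=34)

```text
t: 10.02
tool_pos: [0.474, 0.057, 0.0469]
tool_rot: [-0.092, -3.126, 0.243]
contact_force: [0.5, -0.5, 0.8]
opening: 0.044
grip_force: 34.7
```

Request:
play_rows(series=[[0.4,[0,0,0],[0,0,0]],[0.4,[0,0,0],[0,0,0]],[0.4,[0,0,0],[0,0,0]]])

```text
t: 10.4
tool_pos: [0.4738, 0.0569, 0.0465]
tool_rot: [-0.092, -3.125, 0.244]
contact_force: [0.4, -0.8, 1.3]
opening: 0.0439
grip_force: 35.4
```

Request:
play_rows(series=[[0.4,[0,-0.02,-0.1],[0,0,0]],[0.4,[0,-0.02,-0.15],[0,0,0]],[0.4,[0,-0.02,-0.15],[0,0,0]],[0.4,[0,-0.02,-0.14],[0,0,0]],[0.4,[0,0,0],[0,0,0]]])

```text
t: 11.02
tool_pos: [0.4743, 0.0571, 0.0745]
tool_rot: [-0.092, -3.126, 0.244]
contact_force: [-0.8, -0.5, -3.3]
opening: 0.0435
grip_force: 35.2
```

Run:
```python
from h import *
from station import ctrl
o,s=snap('scene','s8');print(o['contact_force'])
plan([.467,-.22,.075],87,9)
```

```text
[-0.77992522 -0.51881645 -3.25513817]
11.075 pos [0.4739 0.057  0.074 ] shift/50 in own [-0.19 -5.48  0.84] turn/8 [ 0.01 -0.01 -0.04] | shift/50 in target frame [-0.15 -5.48  0.85] open 0.044 grip 35.194058418273926
```

Request:
play_rows(series=[[0.4,[-0.02,-0.3,0.046],[0,0,0]],[0.4,[-0.02,-0.5,0.078],[0,0,0]],[0.4,[-0.02,-0.6,0.093],[0,0,0]],[0.4,[-0.02,-0.6,0.093],[0,0,0]],[0.4,[-0.02,-0.6,0.093],[0,0,0]],[0.4,[-0.02,-0.6,0.093],[0,0,0]],[0.4,[-0.02,-0.6,0.093],[0,0,0]],[0.4,[-0.02,-0.6,0.093],[0,0,0]]])

```text
t: 12.08
tool_pos: [0.4678, -0.1674, 0.0737]
tool_rot: [-0.092, -3.124, 0.244]
contact_force: [0.9, -0.2, -1.6]
opening: 0.0433
grip_force: 35.6
```

Request:
play_rows(series=[[0.4,[-0.02,-0.6,0.093],[0,0,0]],[0.4,[0,-0.5,0.078],[0,0,0]],[0.4,[0,-0.3,0.046],[0,0,0]],[0.4,[0,0,0],[0,0,0]]])

```text
t: 12.58
tool_pos: [0.465, -0.2373, 0.074]
tool_rot: [-0.094, -3.124, 0.243]
contact_force: [-0.1, 0.7, -2.5]
opening: 0.0435
grip_force: 35.6
```

Run:
```python
from h import *
from station import ctrl
np.set_printoptions(precision=4,suppress=True)
o,s=snap('scene','s9');_,t=snap('top','t9');w=snap('wrist','w9');print(o['t'],o['tool_pos'],o['contact_force'],o['opening'],o['q'])
# pale pixels near expected opener in top view
hsv=cv2.cvtColor(t['color'],cv2.COLOR_BGR2HSV)
m=((hsv[...,1]<90)&(hsv[...,2]>60)).astype('uint8');m[:180]=0;m[270:]=0;m[:,:250]=0;m[:,345:]=0
n,l,st,c=cv2.connectedComponentsWithStats(m)
for i in range(1,n):
    if st[i,4]>12:
        ys,xs=np.where(l==i);k1=xs.argmin();k2=xs.argmax()
        print(st[i],onz(t,(xs[k1],ys[xs==xs.min()].mean()),.045),onz(t,(xs[k2],ys[k2]),.045))
T=frame(87,9);print('jaw_mid pred',o['tool_pos']+T.apply([.0495,.248,-.007]))
```

```text
12.575 [ 0.465  -0.2373  0.074 ] [-0.0713  0.7136 -2.5127] 0.04350760174129992 [-0.54   -0.0722  2.0194 -0.1535  1.1284 -1.9891]
[262 216  51  14 359] [0.4279 0.1511 0.045 ] [ 0.4301 -0.0195  0.045 ]
[311 219  26  14 141] [ 0.4249 -0.0162  0.045 ] [ 0.4251 -0.1015  0.045 ]
jaw_mid pred [0.4284 0.011  0.0421]
```

Run:
```python
from h import *
import pickle
np.set_printoptions(precision=4,suppress=True)
o,s=pickle.load(open('s9.pkl','rb'));_,t=pickle.load(open('t9.pkl','rb'))
E=np.array(s['extrinsics'])
def pr(P): c=E@np.append(P,1);return np.array([s['fx']*c[0]/c[2]+s['cx'],s['fy']*c[1]/c[2]+s['cy']])
for z in(.01,.03,.05,.07):
    ot,dt=ray(t,(262,222));P=ot+dt*(z-ot[2])/dt[2];print(z,P,pr(P), 'tail',pr([.429,-.02,z]))
hsv=cv2.cvtColor(s['color'],cv2.COLOR_BGR2HSV)
m=((hsv[...,1]<110)&(hsv[...,2]>60)).astype('uint8');a=pr([.428,.15,.04]).astype(int)
print(a);x0,y0=a[0]-15,a[1]-15
for r in m[y0:y0+55,x0:x0+75]: print(''.join('.#'[v] for v in r))
```

```text
0.01 [0.4363 0.1548 0.01  ] [267.1886 199.4939] tail [290.0148 231.1633]
0.03 [0.4344 0.1528 0.03  ] [266.6015 194.9393] tail [289.8499 225.9487]
0.05 [0.4326 0.1508 0.05  ] [266.0039 190.3034] tail [289.6824 220.6487]
0.07 [0.4308 0.1488 0.07  ] [265.3956 185.5841] tail [289.5121 215.2611]
[264 193]
..........................................###..............................
........................................###................................
....................................####...................................
.................................#.###.....................................
..............................###.#........................................
............................#####..........................................
..........................###..............................................
.......................####................................................
....................#####..................................................
..................###.#....................................................
................###...................
[... 2681 characters left out ...]
................
.................................##################........................
..................................##################.......................
..................................###################......................
..................................###################......................
....................................#################......................
......................................###############......................
.......................................##############......................
........................................#############......................
.........................................############......................
```

Run:
```python
from h import *
import pickle
np.set_printoptions(precision=4,suppress=True)
t=pickle.load(open('d0.pkl','rb'))['top'];hsv=cv2.cvtColor(t['color'],cv2.COLOR_BGR2HSV)
m=(hsv[...,2]<110).astype('uint8');m[:150]=0;m[260:]=0;m[:,:385]=0;m[:,462:]=0
cs=cv2.findContours(cv2.morphologyEx(m,3,np.ones((5,5))),0,1)[0];c=max(cs,key=cv2.contourArea)
W=np.array([onz(t,p[0],.015)[:2] for p in c])*1000;print(cv2.minAreaRect(W.astype('float32')))
def red(im,o,box):
    h=cv2.cvtColor(im['color'],cv2.COLOR_BGR2HSV);m=(((h[...,0]<6)|(h[...,0]>172))&(h[...,1]>150)&(h[...,2]>90)).astype('uint8');k=np.zeros_like(m);k[box[1]:box[3],box[0]:box[2]]=1
    ys,xs=np.where(m*k);return len(xs),onz(im,(xs.mean(),ys.mean()),.012,o)
print('top red',red(t,None,(425,190,460,250)))
for n,b in(('w1',(60,190,130,270)),('w5',(5,150,60,250)),('w4',(20,250,110,345))):
    o,im=pickle.load(open(n+'.pkl','rb'));print(n,red(im,o,b))
o,im=pickle.load(open('w1.pkl','rb'))
for uv in((125,143),(57,187),(63,203)):print('w1 corner',onz(im,uv,.017,o))
o,im=pickle.load(open('w5.pkl','rb'))
for uv in((87,99),(5,140),(135,325)):print('w5 corner',onz(im,uv,.017,o))
```

```text
((512.6097412109375, -429.54241943359375), (269.1612548828125, 232.81539916992188), 3.4549453258514404)
top red (109, array([ 0.465 , -0.4683,  0.012 ]))
w1 (421, array([ 0.4674, -0.4598,  0.012 ]))
w5 (60, array([ 0.4653, -0.4438,  0.012 ]))
w4 (561, array([ 0.4666, -0.456 ,  0.012 ]))
w1 corner [ 0.3832 -0.3271  0.017 ]
w1 corner [ 0.3806 -0.4945  0.017 ]
w1 corner [ 0.4082 -0.4962  0.017 ]
w5 corner [ 0.3804 -0.3246  0.017 ]
w5 corner [ 0.3915 -0.4982  0.017 ]
w5 corner [ 0.5941 -0.3277  0.017 ]
```

Run:
```python
from h import *
plan([.34,-.32,.13],87,9)
f=frame(2.5,9);t=np.array([.471,-.382,.05])-f.apply([.0495,.248,-.007]);t[2]=.052
print('final',t);plan([.34,-.32,.13],2.5,9)
print('leg2 in target frame/50',f.inv().apply((t+[0,0,.07])-[.34,-.32,.13])/.05)
```

```text
12.725 pos [ 0.4652 -0.2357  0.0739] shift/50 in own [ 2.4  -1.98 -0.82] turn/8 [ 0.01 -0.02 -0.04] | shift/50 in target frame [ 2.41 -1.97 -0.82] open 0.0439 grip 35.62725841999054
final [ 0.22735159 -0.44218508  0.052     ]
12.725 pos [ 0.4652 -0.2357  0.0739] shift/50 in own [ 2.4  -1.98 -0.82] turn/8 [ 0.    1.62 10.39] | shift/50 in target frame [-1.57 -2.72 -0.71] open 0.0439 grip 35.62725841999054
leg2 in target frame/50 [-2.34310259 -2.30336347  0.52681135]
```

Request:
play_rows(series=[[0.4,[0.2,-0.16,-0.1],[0,0,0]],[0.4,[0.3,-0.25,-0.14],[0,0,0]],[0.4,[0.3,-0.25,-0.14],[0,0,0]],[0.4,[0.4,-0.33,-0.14],[0,0,0]],[0.4,[0.4,-0.33,-0.1],[0,0,0]],[0.4,[0.4,-0.33,-0.1],[0,0,0]],[0.4,[0.4,-0.33,-0.1],[0,0.05,0.3]],[0.4,[0,0,0],[0,0.1,0.62]]])

```text
t: 13.72
tool_pos: [0.3391, -0.3215, 0.1315]
tool_rot: [-0.3, -3.101, 0.245]
contact_force: [0.1, 0.7, -1.9]
opening: 0.0435
grip_force: 35.5
```

Request:
play_rows(series=[[0.4,[0,0,0],[0,0.1,0.65]],[0.4,[0,0,0],[0,0.1,0.65]],[0.4,[0,0,0],[0,0.1,0.65]],[0.4,[0,0,0],[0,0.1,0.65]],[0.4,[0,0,0],[0,0.1,0.65]],[0.4,[0,0,0],[0,0.1,0.65]],[0.4,[0,0,0],[0,0.1,0.65]],[0.4,[0,0,0],[0,0.1,0.65]]])

```text
t: 14.72
tool_pos: [0.3399, -0.3203, 0.1305]
tool_rot: [-1.368, -2.742, 0.216]
contact_force: [-0.2, 0.6, -2.0]
opening: 0.0437
grip_force: 35.6
```

Request:
play_rows(series=[[0.4,[0,0,0],[0,0.1,0.65]],[0.4,[0,0,0],[0,0.1,0.65]],[0.4,[0,0,0],[0,0.1,0.65]],[0.4,[0,0,0],[0,0.1,0.65]],[0.4,[0,0,0],[0,0.1,0.65]],[0.4,[0,0,0],[0,0.1,0.65]],[0.4,[0,0,0],[0,0.06,0.37]],[0.4,[0,0,0],[0,0,0]]])

```text
t: 15.72
tool_pos: [0.3399, -0.3204, 0.1304]
tool_rot: [-2.094, -2.19, 0.174]
contact_force: [0.2, -1.1, -2.1]
opening: 0.0435
grip_force: 35.6
```

Run:
```python
from h import *
plan([.2274,-.4422,.12],2.5,9)
```

```text
15.725 pos [ 0.3399 -0.3204  0.1304] shift/50 in own [-2.33 -2.3   0.58] turn/8 [0.01 0.02 0.01] | shift/50 in target frame [-2.34 -2.29  0.57] open 0.0435 grip 35.64197838306427
```

Request:
play_rows(series=[[0.4,[-0.2,-0.2,0.05],[0,0,0]],[0.4,[-0.32,-0.31,0.08],[0,0,0]],[0.4,[-0.32,-0.31,0.08],[0,0,0]],[0.4,[-0.33,-0.33,0.08],[0,0,0]],[0.4,[-0.33,-0.33,0.08],[0,0,0]],[0.4,[-0.33,-0.33,0.08],[0,0,0]],[0.4,[-0.3,-0.3,0.07],[0,0,0]],[0.4,[-0.2,-0.18,0.05],[0,0,0]]])

```text
t: 16.73
tool_pos: [0.2267, -0.4431, 0.1201]
tool_rot: [-2.096, -2.189, 0.174]
contact_force: [-0.5, 0.6, -3.2]
opening: 0.0437
grip_force: 35.7
```

Run:
```python
from h import *
np.set_printoptions(precision=4,suppress=True)
plan([.2274,-.4422,.052],2.5,9)
o,t=snap('top','t10');_,s=snap('scene','s10')
def pr(im,P): c=np.array(im['extrinsics'])@np.append(P,1);return np.array([im['fx']*c[0]/c[2]+im['cx'],im['fy']*c[1]/c[2]+im['cy']])
f=frame(2.5,9);j=o['tool_pos']+f.apply([.0495,.248,-.007]);print('jaw',j)
h=j+[.141,.006,-.01];e=j+[-.031,0,0]
for im,z in((t,0),(s,0)):
    a,b=pr(im,h),pr(im,e);print('pred head',a,'tail',b)
    g=cv2.cvtColor(im['color'],cv2.COLOR_BGR2HSV)
    m=((g[...,1]<70)&(g[...,2]>100)).astype('uint8')
    p,q=np.minimum(a,b).astype(int)-12,np.maximum(a,b).astype(int)+12
    print(p)
    for r in m[p[1]:q[1],p[0]:q[0]]: print(''.join('.#'[v] for v in r))
```

```text
16.725 pos [ 0.2267 -0.4431  0.1201] shift/50 in own [0.02 0.23 1.34] turn/8 [ 0.01  0.02 -0.  ] | shift/50 in target frame [0.02 0.23 1.34] open 0.0437 grip 35.748565793037415
jaw [ 0.4704 -0.3829  0.0882]
pred head [418.1776 172.3905] tail [421.1944 222.5101]
[406 160]
...........................
...........................
...........................
...........................
...........................
...........................
...........................
...........................
...........................
...........................
...........................
...........................
..............##...........
..........########.........
........###########........
........############.......
.......###.......###.......
.......####......###.......
..#....####......###.......
..#....####......###.......
..#....####......###.......
.......####......###.......
.......####....#####.......
.......#############.......
.......#############.......
........############.......
..........########.........
..........#########........
..........########.........
..........######
[... 4368 characters left out ...]
####........################............####..........####..
######################.........###############.....................###...###...
##########..########........################.....................#######.####..
#########................###################...................###############.
#######................###################....................#################
####.................##################................####################..##
#..................##################..............#######################...#.
..........########################...............########.#############........
........########################..............###########...###########........
```

Request:
play_rows(series=[[0.4,[0,0.04,0.25],[0,0,0]],[0.4,[0,0.04,0.25],[0,0,0]],[0.4,[0,0.04,0.25],[0,0,0]],[0.4,[0,0.03,0.2],[0,0,0]],[0.4,[0,0.02,0.12],[0,0,0]],[0.4,[0,0,0],[0,0,0]]])

```text
t: 17.58
tool_pos: [0.228, -0.442, 0.0653]
tool_rot: [-2.095, -2.189, 0.172]
contact_force: [-0.1, -0.1, -2.4]
opening: 0.0434
grip_force: 35.7
```

Request:
play_rows(series=[[0.4,[0,0.01,0.06],[0,0,0]],[0.4,[0,0.01,0.06],[0,0,0]],[0.4,[0,0,0],[0,0,0]]])

```text
t: 17.95
tool_pos: [0.2281, -0.4423, 0.0597]
tool_rot: [-2.095, -2.189, 0.173]
contact_force: [-0.6, -0.8, -2.7]
opening: 0.0436
grip_force: 35.6
```

Request:
play_rows(series=[[0.4,[0,0.01,0.06],[0,0,0]],[0.4,[0,0.01,0.06],[0,0,0]],[0.4,[0,0,0],[0,0,0]]])

```text
t: 18.32
tool_pos: [0.2282, -0.4423, 0.0535]
tool_rot: [-2.096, -2.189, 0.173]
contact_force: [-0.2, 0.2, -1.8]
opening: 0.0436
grip_force: 36.3
```

Request:
play_rows(series=[[0.4,[0,0.01,0.05],[0,0,0]],[0.4,[0,0.0,0.04],[0,0,0]],[0.4,[0,0,0],[0,0,0]]])

```text
t: 18.7
tool_pos: [0.2283, -0.443, 0.0498]
tool_rot: [-2.097, -2.19, 0.173]
contact_force: [-2.1, -0.5, 2.5]
opening: 0.044
grip_force: 41.8
```

Request:
play_rows(series=[[0.53,[0,0,0],[0,0,0]],[0.55,[0,0,0],[0,0,0]],[0.58,[0,0,0],[0,0,0]],[0.62,[0,0,0],[0,0,0]],[0.62,[0,0,0],[0,0,0]],[0.62,[0,0,0],[0,0,0]]])

```text
t: 19.45
tool_pos: [0.228, -0.4423, 0.0491]
tool_rot: [-2.095, -2.189, 0.173]
contact_force: [0.1, -0.7, -2.3]
opening: 0.0531
grip_force: 7.5
```

Request:
play_rows(series=[[0.62,[0,-0.02,-0.1],[0,0,0]],[0.62,[0,-0.02,-0.15],[0,0,0]],[0.62,[0,-0.03,-0.2],[0,0,0]],[0.62,[0,-0.05,-0.3],[0,0,0]],[0.62,[0,-0.05,-0.35],[0,0,0]],[0.62,[0,0,0],[0,0,0]]])

```text
t: 20.2
tool_pos: [0.2289, -0.4439, 0.1077]
tool_rot: [-2.099, -2.192, 0.176]
contact_force: [-0.1, 1.0, -1.1]
opening: 0.0532
grip_force: 7.8
```

Run:
```python
from h import *
np.set_printoptions(precision=4,suppress=True)
o,t=snap('top','t11');_,s=snap('scene','s11')
print(o['t'],o['tool_pos'],o['contact_force'],o['opening'],o['grip_force'])
def pr(im,P): c=np.array(im['extrinsics'])@np.append(P,1);return np.array([im['fx']*c[0]/c[2]+im['cx'],im['fy']*c[1]/c[2]+im['cy']])
for im in(t,s):
    a,b=pr(im,[.612,-.378,.012]),pr(im,[.44,-.383,.012]);print('pred head',a,'tail',b)
    g=cv2.cvtColor(im['color'],cv2.COLOR_BGR2HSV)
    m=((g[...,1]<70)&(g[...,2]>110)).astype('uint8')
    p,q=np.minimum(a,b).astype(int)-12,np.maximum(a,b).astype(int)+12
    print(p)
    for r in m[p[1]:q[1],p[0]:q[0]]: print(''.join('.#'[v] for v in r))
```

```text
20.2 [ 0.2289 -0.4439  0.1077] [-0.0569  0.9857 -1.0944] 0.05324787308256971 7.759550213813782
pred head [414.2644 175.8959] tail [416.1521 224.3664]
[402 163]
..........................
..........................
..........................
..........................
..........................
..........................
..........................
..........................
..........................
..........................
..........................
..........................
..........................
.........########.........
........##########........
.......#####...####.......
.......####.....###.......
.......###.......###......
.......###.......###......
.......###.......###......
.......###.......###......
.......###.......###......
.......#########.###......
........############......
........############......
........##########........
..........########........
..........########........
..........#######.........
..........#######.........
...........######.........
...........######.........
...........######.........
.........#..#####.........
.........##.#####.....
[... 4424 characters left out ...]
####################..........######################################
.........########..########...............####################################
.........################..................###################################
..........##############.......#...............###############################
...........#############....####...............#..############################
............############..######..................############################
........................#######....................###########################
......................#########.....................##########################
...............################......................#########################
```

Run:
```python
from h import *
plan([.34,-.30,.14],2.5,9);plan([.34,-.30,.14],64.5,9)
```

```text
20.3 pos [ 0.2282 -0.4424  0.1053] shift/50 in own [ 2.74  2.22 -1.06] turn/8 [ 0.01  0.02 -0.  ] | shift/50 in target frame [ 2.75  2.22 -1.06] open 0.0528 grip 7.656429558992386
20.3 pos [ 0.2282 -0.4424  0.1053] shift/50 in own [ 2.74  2.22 -1.06] turn/8 [-0.   -1.19 -7.66] | shift/50 in target frame [-0.79  3.38 -1.24] open 0.0528 grip 7.656429558992386
```

Request:
play_rows(series=[[0.62,[0.1,0.0,-0.26],[0,0,0]],[0.62,[0.2,0.1,-0.3],[0,0,0]],[0.62,[0.4,0.3,-0.2],[0,0,0]],[0.62,[0.4,0.36,-0.1],[0,0,0]],[0.62,[0.42,0.36,-0.08],[0,0,0]],[0.62,[0.42,0.36,-0.06],[0,0,0]],[0.62,[0.4,0.36,-0.06],[0,0,0]],[0.62,[0.4,0.36,0],[0,-0.03,-0.2]]])

```text
t: 21.3
tool_pos: [0.34, -0.2991, 0.1411]
tool_rot: [-2.065, -2.222, 0.176]
contact_force: [-0.3, -0.8, -1.3]
opening: 0.0529
grip_force: 7.9
```

Request:
play_rows(series=[[0.62,[0,0,0],[0,-0.08,-0.5]],[0.62,[0,0,0],[0,-0.1,-0.65]],[0.62,[0,0,0],[0,-0.1,-0.65]],[0.62,[0,0,0],[0,-0.1,-0.65]],[0.62,[0,0,0],[0,-0.1,-0.65]],[0.62,[0,0,0],[0,-0.1,-0.65]],[0.62,[0,0,0],[0,-0.1,-0.65]],[0.62,[0,0,0],[0,-0.1,-0.65]]])

```text
t: 22.3
tool_pos: [0.3393, -0.2996, 0.1407]
tool_rot: [-1.171, -2.843, 0.223]
contact_force: [0.2, -0.8, -1.8]
opening: 0.0529
grip_force: 7.5
```

Request:
play_rows(series=[[0.62,[0,0,0],[0,-0.1,-0.65]],[0.62,[0,0,0],[0,-0.1,-0.65]],[0.62,[0,0,0],[0,-0.1,-0.65]],[0.62,[0,0,0],[0,-0.1,-0.65]],[0.62,[0,0,0],[-0.28,0,0]],[0.62,[0,0,0],[-0.28,0,0]],[0.62,[0,0,0],[-0.28,0,0]],[0.62,[0,0,0],[-0.28,0,0]]])

```text
t: 23.3
tool_pos: [0.3391, -0.3, 0.1403]
tool_rot: [-0.651, -3.073, -0.003]
contact_force: [-0.2, -0.3, -2.3]
opening: 0.0529
grip_force: 7.7
```

Run:
```python
from h import *
plan([.48,-.15,.05],64.5,0)
import pickle
o,im=snap('wrist','w12')
hsv=cv2.cvtColor(im['color'],cv2.COLOR_BGR2HSV)
m=(((hsv[...,0]<6)|(hsv[...,0]>174))&(hsv[...,1]>190)&(hsv[...,2]>90)).astype('uint8')
for k in(o,pickle.load(open('w5.pkl','rb'))):pass
w5=k[1]['color'];d=cv2.absdiff(w5,im['color']).max(2);print('reacher in hand vs w5: housing diff',np.median(d[125:200,255:480]),np.median(d[140:210,580:620]))
for w in(im['color'],w5):
    g=cv2.cvtColor(w,cv2.COLOR_BGR2HSV)[125:230,560:640];print(np.argwhere((g[...,1]<40)&(g[...,2]>100)).mean(0))
```

```text
23.3 pos [ 0.3391 -0.3     0.1403] shift/50 in own [-1.36  3.88  1.81] turn/8 [ 0.01 -0.01  0.2 ] | shift/50 in target frame [-1.25  3.92  1.81] open 0.0529 grip 7.719030529260635
reacher in hand vs w5: housing diff 24.0 25.0
[48.3418259  40.16135881]
[47.75441548 39.69890664]
```

Request:
play_rows(series=[[0.62,[-0.1,0.3,0.1],[0,0,0]],[0.62,[-0.17,0.5,0.22],[0,0,0]],[0.62,[-0.17,0.5,0.25],[0,0,0]],[0.62,[-0.17,0.55,0.25],[0,0,0]],[0.62,[-0.18,0.55,0.25],[0,0,0]],[0.62,[-0.18,0.55,0.25],[0,0,0]],[0.62,[-0.18,0.5,0.25],[0,0,0]],[0.62,[-0.15,0.4,0.24],[0,0,0]]])

```text
t: 24.35
tool_pos: [0.4769, -0.1484, 0.0484]
tool_rot: [-0.649, -3.072, -0.001]
contact_force: [-0.3, -0.6, -1.2]
opening: 0.0531
grip_force: 7.9
```

Request:
play_rows(series=[[0.62,[0,0,0.2],[0,0,0]],[0.62,[0,0,0.2],[0,0,0]],[0.62,[0,0,0.16],[0,0,0]],[0.62,[0,0,0.12],[0,0,0]],[0.62,[0,0,0.08],[0,0,0]],[0.62,[0,0,0],[0,0,0]]])

```text
t: 25.1
tool_pos: [0.4761, -0.1507, 0.0111]
tool_rot: [-0.652, -3.071, -0.001]
contact_force: [-0.1, 0.3, -1.8]
opening: 0.0532
grip_force: 7.8
```

Request:
play_rows(series=[[0.62,[0,0,0.05],[0,0,0]],[0.62,[0,0,0.05],[0,0,0]],[0.62,[0,0,0.02],[0,0,0]],[0.62,[0,0,0],[0,0,0]]])

```text
t: 25.6
tool_pos: [0.4766, -0.1507, 0.0057]
tool_rot: [-0.652, -3.073, -0.0]
contact_force: [0.4, 0.8, 0.2]
opening: 0.0528
grip_force: 7.7
```

Request:
play_rows(series=[[0.66,[0,0,0],[0,0,0]],[0.7,[0,0,0],[0,0,0]],[0.8,[0,0,0],[0,0,0]],[1,[0,0,0],[0,0,0]],[1,[0,0,0],[0,0,0]],[1,[0,0,-0.4],[0,0,0]],[1,[0,0,-0.8],[0,0,0]],[1,[0,0,-1],[0,0,0]]])

```text
t: 26.6
tool_pos: [0.4754, -0.1501, 0.1152]
tool_rot: [-0.651, -3.069, -0.002]
contact_force: [1.6, -0.9, 0.3]
opening: 0.0853
grip_force: 0.0
```

Request:
play_rows(series=[[1,[0,0,-1],[0,0,0]],[1,[0,0,-0.6],[0,0,0]],[1,[0,0,0],[0,0,0]],[1,[0,0,0],[0,0,0]]])

```text
t: 27.1
tool_pos: [0.4758, -0.1503, 0.1938]
tool_rot: [-0.651, -3.07, -0.001]
contact_force: [1.3, 0.4, 0.0]
opening: 0.0855
grip_force: 0.0
```

Run:
```python
from h import *
np.set_printoptions(precision=4,suppress=True)
o,im=snap('wrist','w13');print(o['t'],o['tool_pos'],o['opening'],o['contact_force'])
_,t=snap('top','t13');import pickle
hsv=cv2.cvtColor(im['color'],cv2.COLOR_BGR2HSV)
m=(((hsv[...,0]<6)|(hsv[...,0]>174))&(hsv[...,1]>190)&(hsv[...,2]>70)).astype('uint8');m[:,:230]=0;m[:,430:]=0
n,l,s,c=cv2.connectedComponentsWithStats(m);i=1+np.argmax(s[1:,4])
cnt=cv2.findContours((l==i).astype('uint8'),0,1)[0][0]
W=np.array([onz(im,p[0],.028,o) for p in cnt]);print('red',cv2.minAreaRect((W[:,:2]*1000).astype('float32')))
g=((hsv[...,1]<50)&(hsv[...,2]>90)).astype('uint8')
# opener & tray in top vs before, and riser items
t0=pickle.load(open('d0.pkl','rb'))['top']
d=cv2.absdiff(t['color'],t0['color']).max(2)
print('riser-top diff',(d[150:260,160:240]>60).sum(),'sachets diff',(d[170:235,430:455]>60).sum(),'tray',(d[165:245,392:460]>60).sum())
h=cv2.cvtColor(t['color'],cv2.COLOR_BGR2HSV);q=((h[...,1]<70)&(h[...,2]>110)).astype('uint8')[165:232,400:428]
for r in q[::3]: print(''.join('.#'[v] for v in r))
```

```text
27.1 [ 0.4758 -0.1503  0.1938] 0.08552484787703353 [1.2878 0.4342 0.0372]
red ((486.0989074707031, -130.7634735107422), (12.98555850982666, 68.86390686035156), 66.02421569824219)
riser-top diff 7 sachets diff 0 tray 311
............................
............................
............................
............................
..........##########........
.........###.......###......
.........###.......###......
..........############......
............########........
............#######.........
.............######.........
..............#####.........
..........##..######........
..........##.#######........
.........#...#######........
...........#.########.......
...........##########.......
..............#######.......
..............#######.......
..............###.###.......
............................
............................
............................
```

```bash
python3 -c "
from station import ctrl
print(ctrl.finish_job())"
```

```text
the job is handed in; nothing more can be done
None
```

I handed the job in at about 27 s. The opener was drawn out over the rail and lies on the tray floor beside the sachets, and the reacher is flat on the bare table with its trigger released. The riser items and sachets looked unmoved in the last top view; the glass cup was not checked after the start. The judge's result was not shown.

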